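# Dial open the goldsmith's bench strongbox

## Robot

A 6-joint arm with a two-finger parallel gripper is mounted at the origin on the work surface. World frame = base frame: x ahead of the robot, y to its left, z up, the work surface at z = 0. Lengths are in m, angles in rad, forces in N, time in s.
With the tool pointing down it reaches from about 0.35 to 0.8 m from the base axis. Payload 7.3 kg.
Tool frame: the origin (TCP) lies between the finger pads; the fingertips stand 25 mm ahead of it and the grasp point (between the pads) lies 6 mm ahead of it (r.tip_extent is the distance from the TCP to the fingertips, in m); z points along the fingers, y is the direction in which the jaws open and shut (so a half turn about z gives the same grasp; the last joint's range is limited). The gripper opens to 85 mm and grips with 20 to 120 N. Pads are 22 mm wide; open, the fingers measure 114 mm over their backs; the gripper's body (76 mm by 85 mm) begins 54 mm behind the grasp point. The pads swing forward as they close: fully open they stand 13 mm farther back than shut.
Start: joints at [1.154, 0.342, 1.524, -0, 1.275, -0.146], TCP at [0.14, 0.506, 0.256] pointing down, gripper open.
Joint ranges: [-2.53, 2.53], [-0.77, 2.02], [0.04, 2.7], [-1, 4.14], [0.28, 2.66], [-3.11, 3.11]. Speed limits (rad/s): [2.57, 2.57, 3.14, 3.14, 3.14, 3.14].

## Interface

Orientations are given as a unit quaternion [x, y, z, w].
In Python, from workcell import r, command_gripper, optics gives the robot as it stands. The module is installed in compiled form; this text tells all that it offers. Calls block until the motion is done:
- r.reach(position, orientation): joint-space move of the TCP to a pose.
- r.move_straight(position, orientation=None, speed=0.15, max_force=None): straight line of the TCP; orientation=None keeps the orientation; speed is the mean speed in m/s. With max_force (N) it stops when the force on the tool has changed by that much, and returns True; else False.
- r.movej(angles): joint-space move.
- command_gripper(opening, force=None): finger opening in m; force is the grip in N (None keeps the last); returns when the fingers have stopped.
- r.hold(seconds).
- r.solve_ik(position, orientation): joint angles nearest the present ones, or None.
- r.read_state(): the state.
- optics.get_image(name): name is "scene" or "top"; returns (picture, depth): 420x560x3 uint8, red, green, blue; 420x560 float32, m along the optical axis (not along the pixel's ray), 0 where there is no reading.
- optics.camera_model(name): a dict with "K" (3x3 intrinsics, pixels), "R" (3x3) and "t" (3): a world point X has camera coordinates R X + t. Camera axes: x right, y down, z forward; pixel columns grow to the right and rows downward; lengths in m; the calibration is good to about 2 mm. A picture is of the moment at which its call begins. camera_model takes no time and is no camera call.
A pose or a line that the arm cannot do raises r.PlanningError and nothing moves.
- r.finish_job(): hands the job in, once; it reports no verdict.
The state is a dict: "time_s": time; "joint_positions": joint angles; "dq": joint speeds; "tau": joint torques, N m; "eef_pos": TCP position; "eef_rot": TCP orientation; "contact_force": force on the tool from outside, world axes, zero at the start; "torque": the same for the moment, N m; "grip_width": finger opening in m.
Only numpy, scipy, OpenCV 4.12 (cv2) and the standard library are available. Lean on these libraries where they do the work, as an engineer would, in place of code of your own. Each camera call takes 0.05 s, during which the arm holds its last target.

## Task

Dial the goldsmith's strongbox open, combination 25-35-15: turn right (clockwise) past 25 once and stop on 25 the second time it comes up, turn left past 35 once and stop on 35 the second time, then right straight to 15. Draw the bolt handle fully back towards the hinge, and raise the lid until it stands open by itself, upright or nearly so. Let go, and leave the tools around the box where they lie.

Things in the scene. Friction and masses are not known exactly. Their poses are not given: they have to be found in the camera images.
- strongbox: grey sheet-steel strongbox fixed to the bench, 220 (x) x 280 (y) x 100 mm high, shut by a flat lid 5 mm thick (top at z 105 mm), hinged along the far (+x) edge; the lid carries the dial in its middle and the bolt handle near its front (-x) edge. Origin: centre of the underside; x from the front (facing the robot) to the hinge, z up. Place and yaw vary; 'box x, y, z' below are in its frame
- dial_centre (a point): centre of the dial's face, at box x 22, y 0, z 116.5 mm. The dial is a black disc 100 mm across inside a lower steel ring 118 mm across. On its face a straight aluminium paddle grip runs through the axis and turns with the dial: 62 mm long, 10 mm wide, top at box z 138.5 mm. Grip it across its width, or push either half round with a fingertip; nothing else stands above the disc
- dial_index (a point): the index: a black arrowhead on the steel ring at the dial's front (box -x side, towards the bolt handle), 55 mm from the dial's axis. The number at it is the number set. White marks on the dial: 40 divisions of 9 degrees, longer at each fifth, no figures; 0 has a diamond, 10 one dot, 20 two dots, 30 three dots, counting up clockwise round the face
- dial (a joint): dial angle in rad, counting on over whole turns, growing as it turns left (counter-clockwise from above). Number at the index = joint / 0.1571 modulo 40: left brings higher numbers. Starts between -1.2 and 1.2. At 0 the diamond is at the index and the paddle lies along box x, its end with a black line at the front. No detents; friction 0.04 to 0.06 N m; stays where it is left
- bolt_grip (a point): middle of the bolt handle: a round steel bar 10 mm thick, 110 mm long, along box y, its axis 32 mm above the lid, at box x -85, y 0, z 137.5 mm when shut, on two 8 mm posts 42 mm to either side. Grip it across its thickness from above, or push it; the lid is lifted by it. The lid's front edge is 28 mm before it, the dial's ring 48 mm behind it
- bolt (a joint): travel of the bolt in m: 0 shut (start) to 0.014 fully drawn, towards the hinge. Slides with 3 N and stays where left. It stops after 2 mm unless each number was set within about 1.3 divisions; it holds the lid down until drawn over 8 mm; once drawn it locks the dial. A number overrun by more cannot be mended by turning back: begin again with two whole turns right
- lid (a joint): lid angle in rad: 0 shut, growing as it opens, stop at 1.75. The stiff hinge (1.2 N m) holds it at any angle; lid and lock weigh about 0.9 kg, so raising it takes 12 N or so at the handle. A lock case 112 (x) x 100 mm under the dial reaches 38 mm below the lid
- lid_hinge (a point): middle of the lid's hinge line, at box x 112, y 0, z 100.5 mm; the line runs along box y. With the lid shut the bolt handle's axis lies 197 mm before it (183 mm with the bolt drawn) and 37 mm above it
- solder_board: grey soldering slab, 150 x 120 x 16 mm, left of the strongbox; origin under its centre. Bystander
- signet_ring: small brass signet ring, 23 mm across, 6 mm high, lying on the soldering slab; origin under its centre. Bystander
- hammer: brass-headed hammer, 220 mm long, 26 mm high, lying across behind the strongbox (hinge side); origin under the middle of its length, x along the handle towards the head. Bystander
- bench_block: square steel bench block on a rubber foot, 100 x 100 x 27 mm, right of the strongbox; origin under its centre. Bystander
- pliers: round-nose pliers with black grips, 160 mm long, 13 mm high, lying right beside the strongbox; origin at the pivot on the table, x towards the jaws. Bystander
- ring_clamp: wooden ring clamp with a steel band, 150 mm long, 24 mm high, lying left beside the strongbox; origin under its middle. Bystander
- flux_jar: white jar with a black cap, 54 mm across, 75 mm high, left behind the strongbox; origin under its centre. Bystander
- third_hand: tweezers on a ball-jointed stand with a round iron foot 80 mm across, 135 mm high, tweezers reaching 95 mm from the post, right of the strongbox; origin under the foot's centre. Bystander

How it is judged:
By the outcome, as a careful person would: the job done as asked, in the order asked, and still so for the second after the job is handed in, with the robot touching nothing.
It also fails if it takes over 72 s, if anything falls off the work surface, if the arm or the gripper's body presses on something with over 40 N, if the wrist force passes 120 N, or if a joint passes its speed limit or range.

## Working session

There is one attempt and no reset: what is moved stays moved. The work goes in short steps, each a Python script; the robot and the scene stay as the last script left them, time stands still between calls to the robot, and variables do not carry over. Pictures are saved under pics/ and viewed, and the job is handed in when it is done.

```bash
mkdir -p pics; ls
python3 - <<'E'
from workcell import r, command_gripper, optics
import cv2,numpy as np
for n in ("scene","top"):
    p,d=optics.get_image(n); cv2.imwrite(f"pics/{n}0.png",p[:,:,::-1]); np.savez(f"{n}0.npz",p=p,d=d)
    c=optics.camera_model(n); print(n,c)
print(r.read_state(), r.tip_extent)
E
```

```text
pics
scene {'K': array([[459.37364058,   0.        , 281.59656614],
       [  0.        , 459.37364058, 208.31647755],
       [  0.        ,   0.        ,   1.        ]]), 'R': array([[-0.87409555,  0.48539608, -0.01864437],
       [ 0.33500438,  0.57458923, -0.7467391 ],
       [-0.35175138, -0.65896727, -0.6648557 ]]), 't': array([ 0.4576042 , -0.13499287,  1.40034225])}
top {'K': array([[482.96380843,   0.        , 282.46951149],
       [  0.        , 482.96380843, 215.25095849],
       [  0.        ,   0.        ,   1.        ]]), 'R': array([[ 0.02440212, -0.99970132,  0.00134091],
       [-0.97821411, -0.02415419, -0.20618859],
       [ 0.20615939,  0.00371974, -0.97851135]]), 't': array([0.0362926 , 0.54053303, 1.20010873])}
{'time_s': 0.1, 'joint_positions': array([ 1.15402816e+00,  3.42643839e-01,  1.52493523e+00,  1.32436998e-05,
        1.27541530e+00, -1.46001512e-01]), 'dq': array([ 6.94726068e-04, -1.19563298e-03, -1.57571033e-03, -6.43662584e-04,
        1.87516075e-04, -8.93339796e-05]), 'tau': array([ 9.52500159e-04, -4.34445655e+01, -2.46489984e+01, -1.66588252e-04,
        4.70115978e-03, -2.69631869e-05]), 'eef_pos': array([0.14026131, 0.50557101, 0.25569542]), 'eef_rot': array([ 1.34972023e-01,  9.90849162e-01, -6.71537694e-04, -2.00703844e-04]), 'contact_force': array([ 0.31046892, -0.98300768, -0.25366605]), 'torque': array([-0.07550951,  0.03800948,  0.01144902]), 'grip_width': 0.0855841041502335} 0.025
```

View pics/scene0.png

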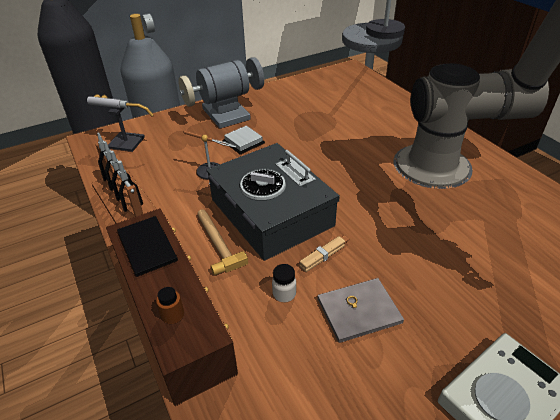

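View pics/top0.png

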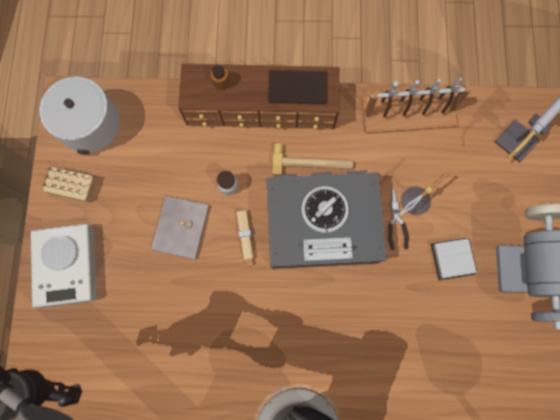

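Run:
```python
import cv2
p=cv2.imread("pics/top0.png")
cv2.imwrite("pics/top0c.png",cv2.resize(p[130:310,180:400],None,fx=3.4,fy=3.3,interpolation=cv2.INTER_CUBIC))
```

```text
(no output)
```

View pics/top0c.png

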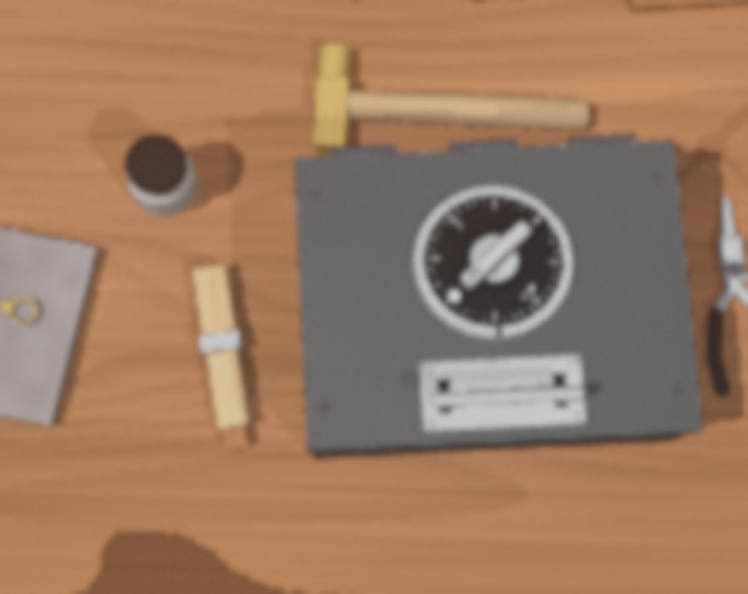

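The scene view shows the shut box at around (275,195), with its dial at (262,183) and the bolt handle at (298,167). The top view shows the dial at about (325,209), the handle bar at about (328,248), and the diamond front-left of the dial axis, so the number is near 35. Next I measure the pose.

```bash
cat > h.py <<'E'
import numpy as np, cv2
from workcell import r, command_gripper, optics
from scipy.spatial.transform import Rotation as Ro
def cloud(n,d):
    c=optics.camera_model(n);K,R,t=c["K"],c["R"],c["t"]
    v,u=np.mgrid[:d.shape[0],:d.shape[1]]
    P=np.stack([(u-K[0,2])/K[0,0]*d,(v-K[1,2])/K[1,1]*d,d],-1)
    return (P-t)@R
def proj(n,X):
    c=optics.camera_model(n);q=np.atleast_2d(X)@c["R"].T+c["t"];q=q@c["K"].T
    return q[:,:2]/q[:,2:]
def unproj(n,uv,z):
    c=optics.camera_model(n);K,R,t=c["K"],c["R"],c["t"]
    ray=R.T@np.linalg.solve(K,[uv[0],uv[1],1.]); o=-R.T@t
    return o+ray*(z-o[2])/ray[2]
E
python3 - <<'E'
from h import *
for n in("top","scene"):
    z=np.load(n+"0.npz");W=cloud(n,z["d"]);ok=z["d"]>0
    roi=ok&(abs(W[...,0]-.55)<.3)&(abs(W[...,1]+.0)<.3)
    m=(roi&(W[...,2]>.098)&(W[...,2]<.112)).astype(np.uint8)
    k,l,s,_=cv2.connectedComponentsWithStats(m); i=1+s[1:,4].argmax()
    m=l==i; print(n,s[i],"lid z",np.median(W[m][:,2]))
    rect=cv2.minAreaRect((W[m][:,:2]*1000).astype(np.float32));print(rect)
    cc=np.array(rect[0])/1000
    near=roi&(np.hypot(W[...,0]-cc[0],W[...,1]-cc[1])<.15)
    pad=near&(W[...,2]>.130)
    k,l,s,ce=cv2.connectedComponentsWithStats(pad.astype(np.uint8))
    for j in range(1,k):
        if s[j,4]<8: continue
        Q=W[l==j]; me=Q.mean(0); u=np.linalg.svd(Q[:,:2]-me[:2],full_matrices=False); print(s[j],me,np.degrees(np.arctan2(u[2][0,1],u[2][0,0])),u[1],np.ptp((Q[:,:2]-me[:2])@u[2][0]))
E
```

```text
top [ 266  171  121   96 8552] lid z 0.10622552666773524
((528.4111938476562, -56.78633117675781), (234.8787841796875, 286.5080261230469), 4.1532392501831055)
[316 198  20  19 108] [ 0.5454664  -0.05473186  0.13842148] 134.8761030573729 [0.18527153 0.03132201] 0.062276671220554615
[306 247  46   7 188] [ 0.43969536 -0.06325046  0.1421994 ] 94.14834671511393 [0.43052237 0.03892963] 0.10812715158136339
scene [ 206  143  134   90 5445] lid z 0.10502925152919551
((528.9913330078125, -54.57489013671875), (237.08128356933594, 292.18231201171875), 4.24976921081543)
[285 150  26  22 124] [ 0.44338691 -0.05656829  0.13996041] 94.37508688559043 [0.3509569  0.02787732] 0.11017843013399553
[250 172  24   8 106] [ 0.55016761 -0.05156839  0.13580619] 135.65048460153358 [0.17999948 0.03550204] 0.06064865627190061
```

Run:
```python
import cv2
p=cv2.imread("pics/scene0.png")
cv2.imwrite("pics/scene0c.png",cv2.resize(p[130:260,200:350],None,fx=5,fy=4.6,interpolation=cv2.INTER_CUBIC))
p=cv2.imread("pics/top0.png")
cv2.imwrite("pics/top0d.png",cv2.resize(p[180:270,260:390],None,fx=6,fy=6,interpolation=cv2.INTER_CUBIC))
```

```text
(no output)
```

View pics/scene0c.png

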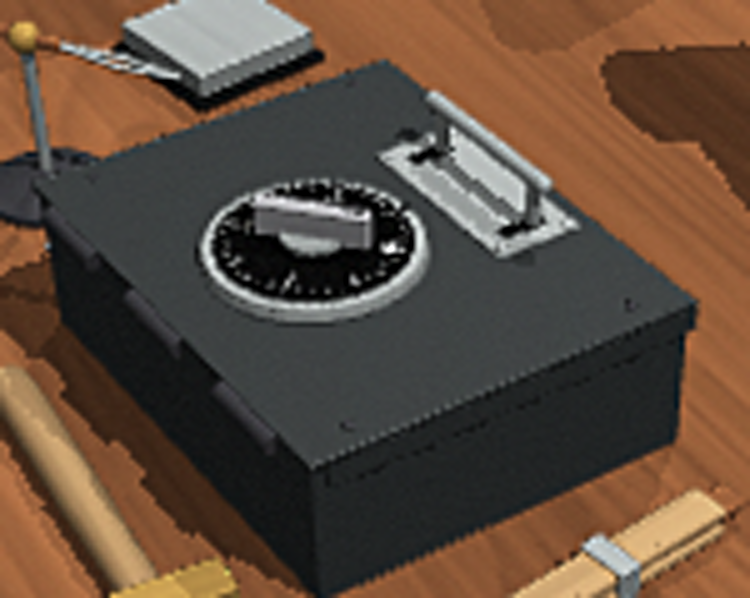

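View pics/top0d.png

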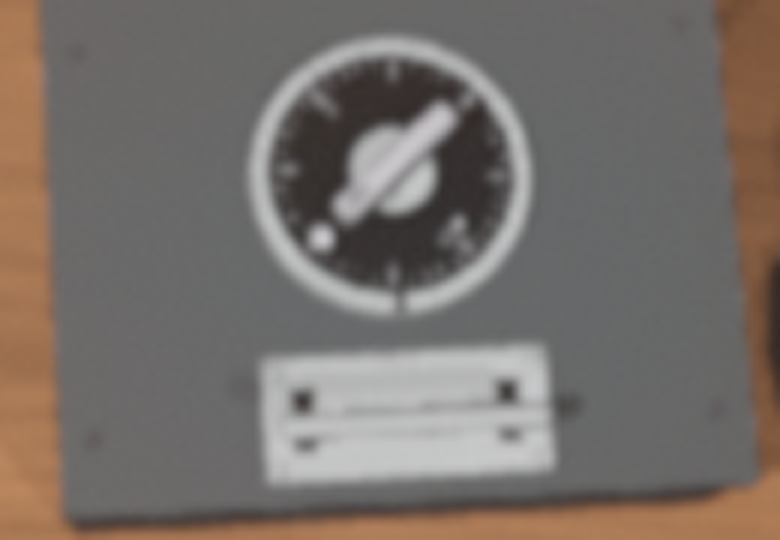

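```bash
python3 - <<'E'
from h import *
print(unproj("top",(324.6,209.1),.110),unproj("scene",(262.6,184.2),.110))
# automatic ring fit : bright pixels in rectified lid plane
for n in("top","scene"):
    p=np.load(n+"0.npz")["p"]
    # rectify at z=.110, 0.5mm/px, centred .548,-.054, half 80mm
    g=np.arange(-80,80,.5)/1000
    X,Y=np.meshgrid(.548+g,-.054+g,indexing="ij")
    P=np.stack([X,Y,np.full_like(X,.110)],-1).reshape(-1,3)
    uv=proj(n,P).reshape(*X.shape,2).astype(np.float32)
    im=cv2.remap(p,uv[...,0],uv[...,1],cv2.INTER_CUBIC)
    im=im[::-1,::-1]  # up=+x,left=+y
    cv2.imwrite(f"pics/rect_{n}0.png",cv2.resize(im[:,:,::-1],None,fx=1.8,fy=1.8))
    gray=cv2.cvtColor(np.ascontiguousarray(im),cv2.COLOR_RGB2GRAY)
    c=cv2.HoughCircles(cv2.GaussianBlur(gray,(5,5),1),cv2.HOUGH_GRADIENT,1,50,param1=80,param2=20,minRadius=112,maxRadius=124)
    print(n,c, None if c is None else (.548+(159.5-c[0,0,1])*.0005,-.054+(159.5-c[0,0,0])*.0005))
E
python3 -c "
import cv2,numpy as np
a=[cv2.imread(f'pics/rect_{n}0.png')[:560] for n in('top','scene')]
cv2.imwrite('pics/rect0.png',cv2.resize(np.hstack(a),(800,400)))"
```

```text
[ 0.54643962 -0.05535122  0.11      ] [ 0.54920853 -0.0488667   0.11      ]
top [[[161.5 158.5 116.9]]] (np.float32(0.5485), np.float32(-0.055))
scene [[[161.5 161.5 113.5]]] (np.float32(0.547), np.float32(-0.055))
```

View pics/rect0.png

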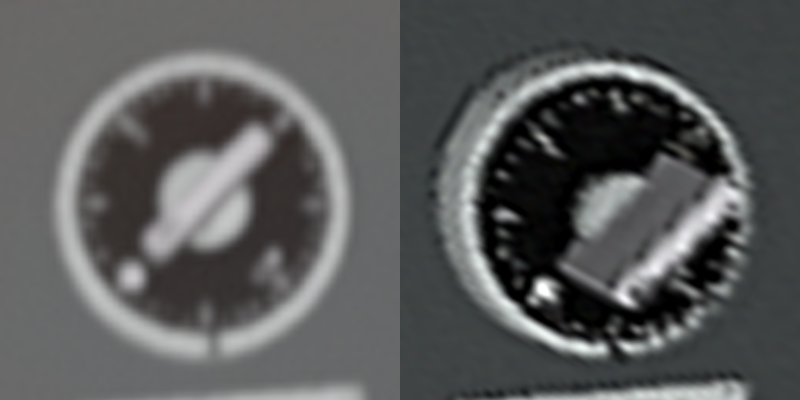

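```bash
cat >> h.py <<'E'
C=np.array([.547,-.0545]); YAW=np.radians(4.2)
def down(a): return (Ro.from_euler("z",a)*Ro.from_euler("x",np.pi)).as_quat()
def st(): 
    s=r.read_state(); print("t %.2f"%s["time_s"],"p",s["eef_pos"].round(4),"F",s["contact_force"].round(1),"T",s["torque"].round(2),"w %.4f"%s["grip_width"],"q6 %.3f"%s["joint_positions"][5]); return s
E
python3 - <<'E'
from h import *
for k in range(-4,4):
    a=np.radians(135.2)+k*np.pi/4
    q=r.solve_ik([*C,.20],down(a)); print(k,np.degrees(a), None if q is None else np.round(q,3))
E
```

```text
-4 -44.80000000000001 [-0.239  0.437  1.541 -0.     1.164  2.114]
-3 0.19999999999998755 [-0.239  0.437  1.541 -0.     1.164  1.329]
-2 45.19999999999999 [-0.239  0.437  1.541 -0.     1.164  0.543]
-1 90.19999999999999 [-0.239  0.437  1.541  0.     1.164 -0.242]
0 135.2 [-0.239  0.437  1.541  0.     1.164 -1.028]
1 180.2 [-0.239  0.437  1.541  0.     1.164 -1.813]
2 225.2 [-0.239  0.437  1.541  0.     1.164 -2.598]
3 270.2 [-0.239  0.437  1.541 -0.     1.164  2.899]
```

The two cameras agree on the dial centre at about (0.547, -0.055), with the box yaw at 4.2°. The dial joint is about -0.855, which is number 34.6. I'll grip the paddle next.

Run:
```python
from h import *
a=np.radians(135.2)
r.reach([*C,.19],down(a)); st()
r.move_straight([*C,.147],speed=.15); st()
command_gripper(0.0,20); s=st()
q=s["joint_positions"].copy(); q[5]+=np.pi/2; t=s["time_s"]; r.movej(q); s=st()
```

```text
t 2.57 p [ 0.5471 -0.0536  0.1901] F [ 0.2 -0.2  0.1] T [ 0.02 -0.03 -0.04] w 0.0854 q6 -1.027
t 3.00 p [ 0.5471 -0.0541  0.1472] F [0.4 0.  0.7] T [ 0.03 -0.03 -0.03] w 0.0855 q6 -1.028
t 3.67 p [ 0.5475 -0.0541  0.1474] F [2.1 3.5 1.8] T [ 0.5  -0.25 -0.02] w 0.0092 q6 -1.028
t 5.08 p [ 0.5478 -0.054   0.1473] F [ 3.5  3.5 -0.1] T [ 0.58 -0.55 -0.01] w 0.0095 q6 0.542
```

```bash
cat >> h.py <<'E'
def turn(q6):
    q=r.read_state()["joint_positions"].copy(); q[5]=q6; r.movej(q)
def d_of(k): return -1.883-r.read_state()["joint_positions"][5]-k*np.pi
def regrip(dq):
    command_gripper(.085); s=r.read_state(); turn(s["joint_positions"][5]+dq); command_gripper(0.0,20)
def pic(n,name,crop=None,f=1):
    p,d=optics.get_image(n)
    if crop: p=p[crop[1]:crop[3],crop[0]:crop[2]]
    cv2.imwrite("pics/"+name,cv2.resize(p[:,:,::-1],None,fx=f,fy=f,interpolation=cv2.INTER_CUBIC)); return d
E
python3 - <<'E'
from h import *
turn(2.9); st()
regrip(-np.pi); st()
turn(2.9); st()
command_gripper(.085); pic("top","t1.png",(270,160,390,260),6); pic("scene","s1.png",(200,120,350,240),5); st()
E
```

```text
t 7.10 p [ 0.5478 -0.0544  0.1474] F [ 1.5 -1.6  0.6] T [-0.19 -0.26 -0.01] w 0.0092 q6 2.899
t 11.13 p [ 0.5478 -0.054   0.1474] F [-0.5 -1.3  1.3] T [-0.01  0.12  0.03] w 0.0095 q6 -0.242
t 13.78 p [ 0.5478 -0.0543  0.1474] F [-0.7 -2.9  0.5] T [-0.65  0.2  -0.01] w 0.0095 q6 2.900
t 14.60 p [ 0.5478 -0.054   0.1474] F [ 0.2 -0.2  0.6] T [ 0.03 -0.02  0.03] w 0.0849 q6 2.900
```

View pics/t1.png

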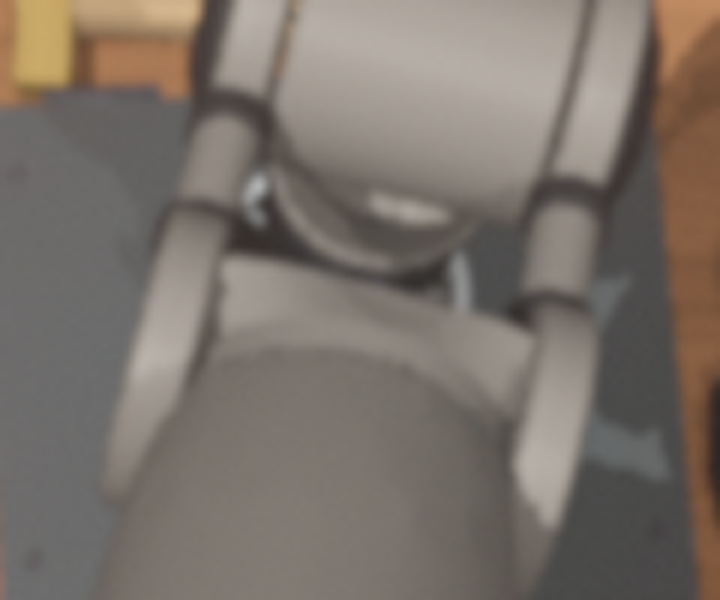

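View pics/s1.png

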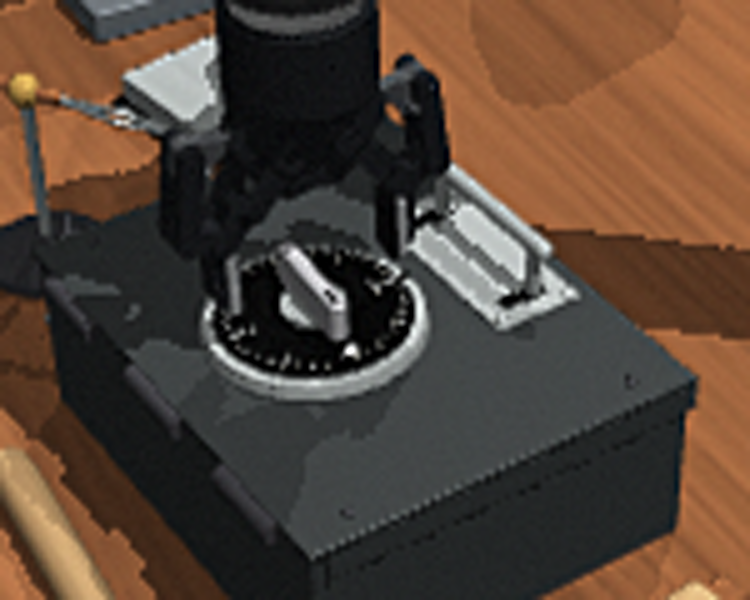

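In the scene crop the diamond is at (350,350), on the box's left (+y) side. That matches the expected number of about 29.6. Next I stop on 25, then turn left.

Run:
```python
from h import *
turn(-.242); command_gripper(0.,20); st()
turn(.473); r.hold(.3); st(); pic("scene","s2.png",(200,120,350,240),5)
turn(-2.95); st()
regrip(np.pi); st()
turn(-2.95);  st()
regrip(np.pi); st()
turn(-1.098); r.hold(.3); st(); pic("scene","s3.png",(200,120,350,240),5)
```

```text
t 17.92 p [ 0.5478 -0.054   0.1475] F [-0.4 -0.   1.4] T [-0.02 -0.01 -0.03] w 0.0093 q6 -0.242
t 18.93 p [ 0.5479 -0.054   0.1475] F [ 1.6 -0.9 -1. ] T [-0.08 -0.16  0.05] w 0.0096 q6 0.472
t 21.86 p [ 0.5477 -0.0543  0.1475] F [-1.3 -3.8  1.4] T [-0.71  0.2  -0.01] w 0.0096 q6 -2.950
t 25.89 p [ 0.5479 -0.054   0.1476] F [-0.2  0.4  0.9] T [ 0.04  0.09 -0.05] w 0.0089 q6 0.192
t 28.54 p [ 0.5477 -0.0543  0.1476] F [-3.3 -3.9  1.1] T [-0.75  0.45 -0.  ] w 0.0093 q6 -2.950
t 32.58 p [ 0.5479 -0.0539  0.1476] F [-0.6 -0.1  1.3] T [-0.    0.05  0.03] w 0.0095 q6 0.192
t 34.05 p [ 0.5476 -0.054   0.1476] F [-3.5 -0.5  3. ] T [-0.12  0.63 -0.03] w 0.0092 q6 -1.098
```

View pics/s2.png

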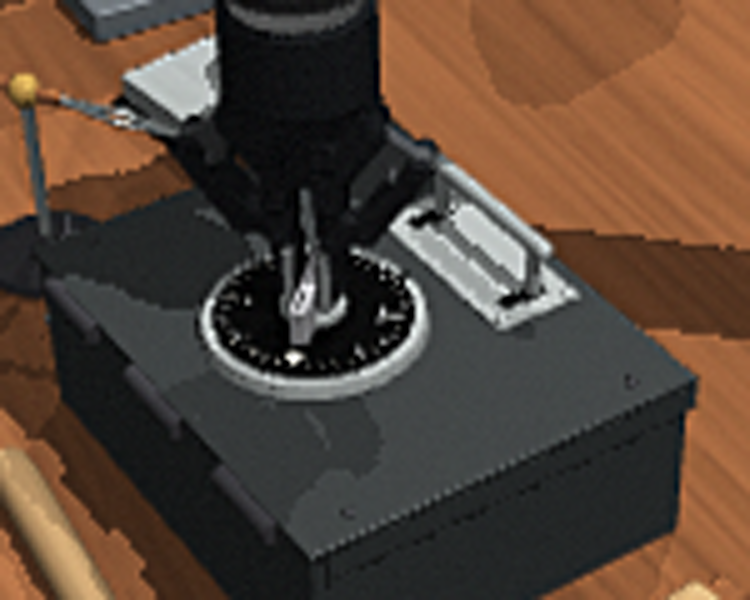

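View pics/s3.png

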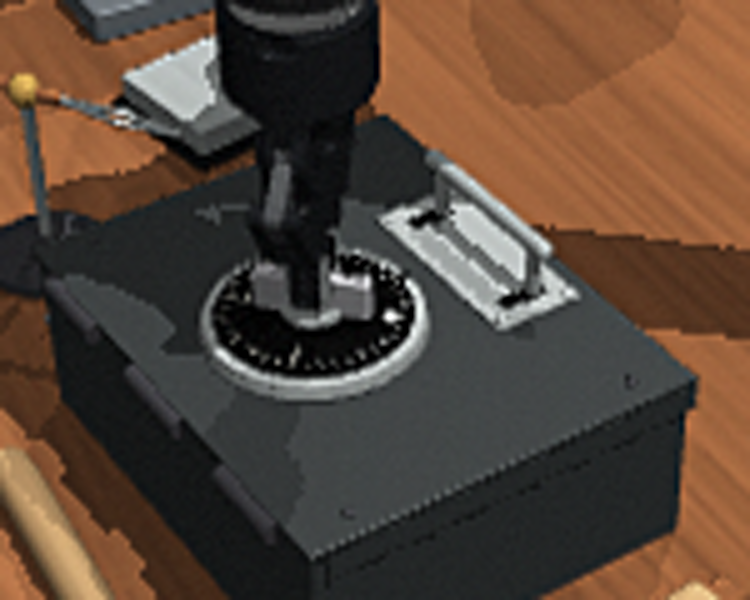

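At 25 the diamond is at (293,357) in the crop, and at 35 it is at (392,315). I check these angles with the calibration.

Run:
```python
from h import *
c=np.array([.5478,-.054])
for x,y in((350,350),(293,357),(392,315)):
    P=unproj("scene",(x/5-.4+200,y/5-.4+120),.1165); v=P[:2]-c
    d=np.arctan2(v[1],v[0])-(np.pi+YAW); print(P,np.hypot(*v),(d/.15708)%40)
```

```text
[ 0.54749106 -0.01364973  0.1165    ] 0.04035144850647514 29.582099768967595
[ 0.57440712 -0.02308666  0.1165    ] 0.040786926713585754 25.00908138203353
[ 0.51612327 -0.02754255  0.1165    ] 0.04127240958517911 35.10337355950277
```

```bash
cat >> h.py <<'E'
C2=np.array([.5478,-.054]); RZ=Ro.from_euler("z",YAW)
def box(x,y,z): return np.array([*C2,0])+RZ.apply([x-.022,y,z])
def barpose(th,k,s=1,off=.013,x0=-.183):
    b=Ro.from_euler("y",th).apply([x0,0,.037])
    p=box(.112+b[0],0,.1005+b[2])
    R=RZ*Ro.from_euler("y",k*th)*Ro.from_euler("z",s*np.pi/2)*Ro.from_euler("x",np.pi)
    return p-off*R.apply([0,0,1]),R.as_quat()
E
python3 - <<'E'
from h import *
turn(2.044); r.hold(.3); st(); 
command_gripper(.085); pic("scene","s4.png",(200,120,350,240),5); st()
for s in(1,-1):
  for k in(0,.3,.5):
    for th in(0,.8,1.55):
        q=r.solve_ik(*barpose(th,k,s)); print(s,k,th,None if q is None else q.round(2))
E
```

```text
t 37.05 p [ 0.548  -0.0543  0.1477] F [ 1.3 -5.1  0.1] T [-0.92 -0.13  0.08] w 0.0094 q6 2.044
t 37.82 p [ 0.5476 -0.0539  0.1476] F [ 0.2 -0.6  0.4] T [ 0.04 -0.02 -0.01] w 0.0855 q6 2.044
1 0 0 [-0.3   0.35  1.85  0.    0.95 -0.37]
1 0 0.8 [-0.24  0.36  1.46  0.    1.32 -0.32]
1 0 1.55 [-0.18  0.61  0.98  0.    1.55 -0.25]
1 0.3 0 [-0.3   0.35  1.85  0.    0.95 -0.37]
1 0.3 0.8 [-0.21  0.5   1.26 -0.07  1.61 -0.28]
1 0.3 1.55 [-0.14  0.99  0.31 -0.13  2.29 -0.27]
1 0.5 0 [-0.3   0.35  1.85  0.    0.95 -0.37]
1 0.5 0.8 [-0.19  0.6   1.14 -0.1   1.8  -0.26]
1 0.5 1.55 None
-1 0 0 [-0.3   0.35  1.85 -0.    0.95  2.77]
-1 0 0.8 [-0.24  0.36  1.46 -0.    1.32  2.82]
-1 0 1.55 [-0.18  0.61  0.98 -0.    1.55  2.89]
-1 0.3 0 [-0.3   0.35  1.85 -0.    0.95  2.77]
-1 0.3 0.8 [-0.21  0.5   1.26 -0.07  1.61  2.87]
-1 0.3 1.55 [-0.14  0.99  0.31 -0.13  2.29  2.87]
-1 0.5 0 [-0.3   0.35  1.85 -0.    0.95  2.77]
-1 0.5 0.8 [-0.19  0.6   1.14 -0.1   1.8   2.88]
-1 0.5 1.55 None
```

View pics/s4.png

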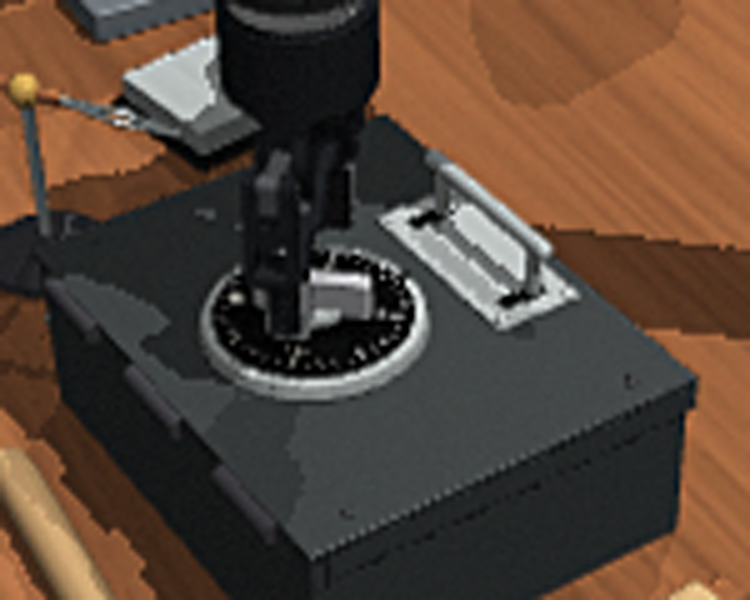

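The diamond is at (236,298), behind the axis on the hinge side, and the two dots are next to the index. That reads 15. Now the bolt.

Run:
```python
from h import *
P=unproj("scene",(236/5-.4+200,298/5-.4+120),.1165); v=P[:2]-C2; print(((np.arctan2(v[1],v[0])-(np.pi+YAW))/.15708)%40)
p=r.read_state()["eef_pos"]
r.move_straight([p[0],p[1],.19],speed=.2)
p,q=barpose(0,0,-1,x0=-.197)
r.reach([p[0],p[1],.19],q)
r.move_straight(p,speed=.15,max_force=15); st()
command_gripper(0.,30); s=st()
p0=s["eef_pos"]
p2=p+RZ.apply([.0155,0,0])
print(r.move_straight(p2,speed=.05,max_force=30)); s=st()
print("drawn",RZ.inv().apply(s["eef_pos"]-p0))
pic("scene","s5.png",(200,100,360,220),5)
```

```text
15.017982886037625
t 39.31 p [ 0.4415 -0.0618  0.1503] F [0.4 0.9 1.1] T [ 0.05 -0.03  0.  ] w 0.0852 q6 2.756
t 39.98 p [ 0.4412 -0.0619  0.1508] F [-1.7  0.1  3.8] T [ 0.01  0.12 -0.  ] w 0.0085 q6 2.757
False
t 40.44 p [ 0.4552 -0.0608  0.1506] F [-7.7 -0.7 10. ] T [-0.31  1.31 -0.  ] w 0.0084 q6 2.770
drawn [ 1.41299454e-02  5.71722090e-05 -1.28025883e-04]
```

View pics/s5.png

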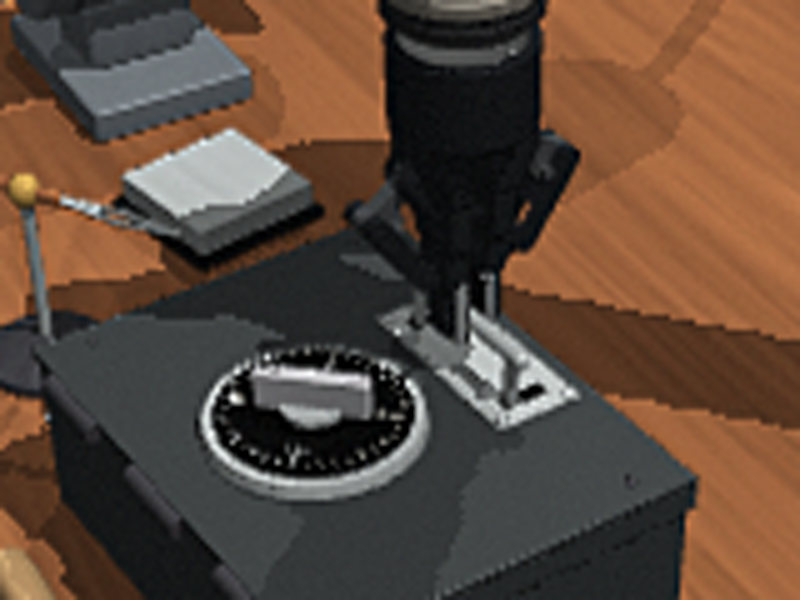

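The bolt travelled 14.1 mm. Now I raise the lid along its arc, tilting the tool partway with it.

Run:
```python
from h import *
command_gripper(0.,50)
for th in np.arange(.15,1.06,.15):
    h=r.move_straight(*barpose(th,.3,-1),speed=.12,max_force=30); st()
    if h: print("stop",th);break
pic("scene","s6.png",(180,60,340,180),5)
```

```text
t 41.09 p [ 0.4628 -0.0602  0.177 ] F [-2.3 -1.8  2. ] T [-0.2   0.53 -0.01] w 0.0079 q6 2.793
t 41.48 p [ 0.4746 -0.0594  0.2025] F [-5.7 -0.6  3. ] T [-0.24  0.89  0.12] w 0.0078 q6 2.814
t 41.86 p [ 0.4899 -0.0582  0.2259] F [-6.1 -0.7  6.1] T [-0.26  1.38 -0.03] w 0.0079 q6 2.833
t 42.24 p [ 0.5086 -0.0568  0.2471] F [-8.6 -1.8  6.9] T [-0.16  1.83  0.06] w 0.0078 q6 2.849
t 42.62 p [ 0.5303 -0.0553  0.2655] F [-11.3  -0.7  10.2] T [-0.22  2.24 -0.01] w 0.0077 q6 2.862
t 43.01 p [ 0.5548 -0.0535  0.2807] F [-10.6  -1.4  12.9] T [-0.16  2.5  -0.02] w 0.0076 q6 2.873
t 43.39 p [ 0.5815 -0.0515  0.2924] F [-9.7 -1.7 16.5] T [-0.08  2.46 -0.  ] w 0.0078 q6 2.880
```

View pics/s6.png

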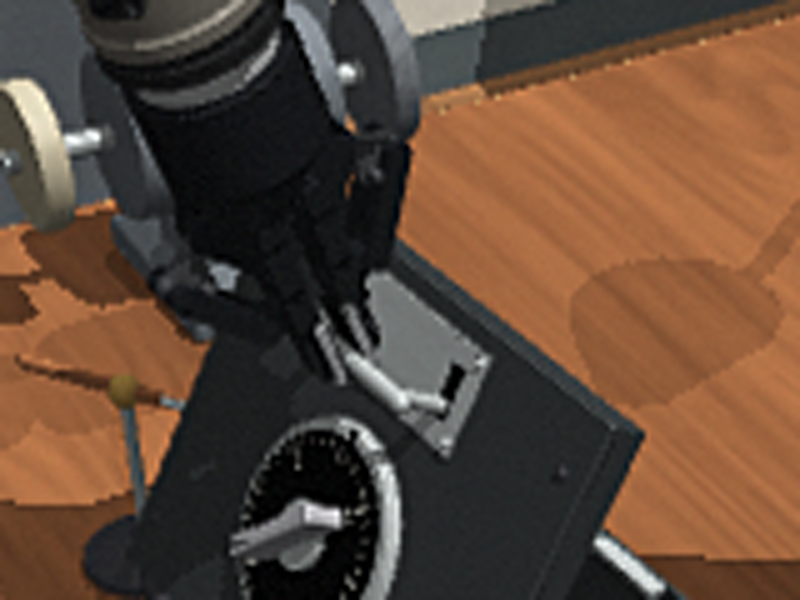

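The lid follows; at 1.05 rad the gripper still clears the lid face. I carry on upward.

Run:
```python
from h import *
for th in (1.2,1.3,1.4,1.5):
    try: h=r.move_straight(*barpose(th,.3,-1),speed=.08,max_force=20)
    except r.PlanningError as e: print(th,e); break
    s=st()
    if h: print("stop",th);break
print(s["joint_positions"].round(3))
pic("scene","s7.png",(160,20,320,140),5)
```

```text
t 43.95 p [ 0.6091 -0.0494  0.2996] F [-9.5  0.6 17.4] T [-0.09  2.64 -0.02] w 0.0077 q6 2.885
t 44.34 p [ 0.6282 -0.048   0.3023] F [-7.6 -0.5 18.7] T [-0.13  2.51 -0.03] w 0.0077 q6 2.885
t 44.73 p [ 0.6475 -0.0466  0.3031] F [-5.2 -0.7 20.5] T [-0.2   2.37 -0.04] w 0.0076 q6 2.882
t 45.12 p [ 0.6667 -0.0452  0.302 ] F [-2.1  0.2 22.2] T [-0.13  2.13 -0.04] w 0.0078 q6 2.875
[-0.142  0.935  0.413 -0.118  2.227  2.875]
```

View pics/s7.png

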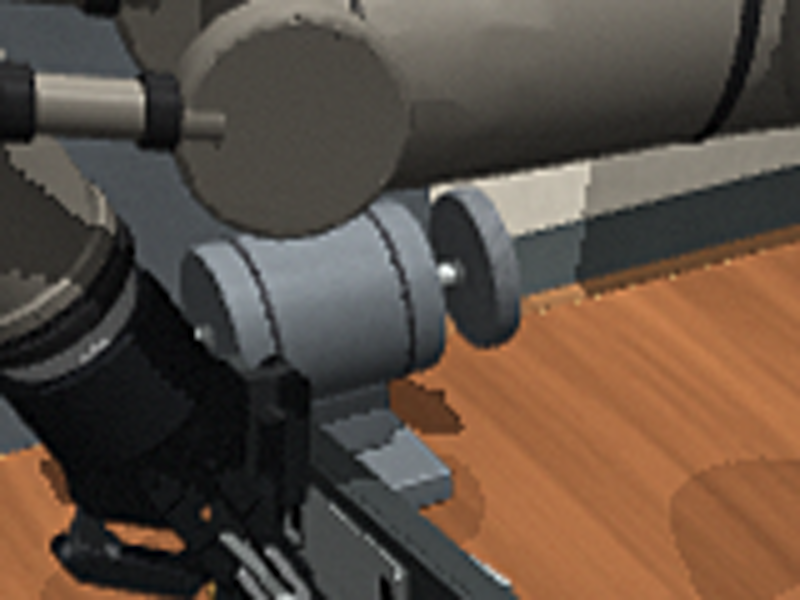

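At 1.5 rad (86°) the forces are moderate. I release and back off.

Run:
```python
from h import *
command_gripper(.03); s=st()
R=Ro.from_quat(s["eef_rot"]); zt=R.apply([0,0,1]); p=s["eef_pos"]
done=False
for dirn in (-zt, np.array([0.15,0,1]), np.array([0,0,1.])):
    for L in (.1,.07,.045):
        try: h=r.move_straight(p+dirn*L,speed=.12,max_force=12); print("went",dirn,L,h); done=True; break
        except r.PlanningError as e: print(L,str(e)[:60])
    if done: break
s=st(); print(s["joint_positions"].round(2))
pic("scene","s8.png",None,1.4)
```

```text
t 45.52 p [ 0.6673 -0.0452  0.2963] F [ 0.4  1.5 -0.2] T [ 0.04 -0.14  0.01] w 0.0300 q6 2.876
0.1 the arm cannot follow that straight line within its joint ra
0.07 the arm cannot follow that straight line within its joint ra
0.045 the arm cannot follow that straight line within its joint ra
0.1 the arm cannot follow that straight line within its joint ra
0.07 the arm cannot follow that straight line within its joint ra
went [0.15 0.   1.  ] 0.045 False
t 46.04 p [ 0.6745 -0.0453  0.3401] F [-0.4  0.1 -0.4] T [ 0.01 -0.25  0.01] w 0.0299 q6 2.841
[-0.14  1.02  0.13 -0.14  2.43  2.84]
```

View pics/s8.png

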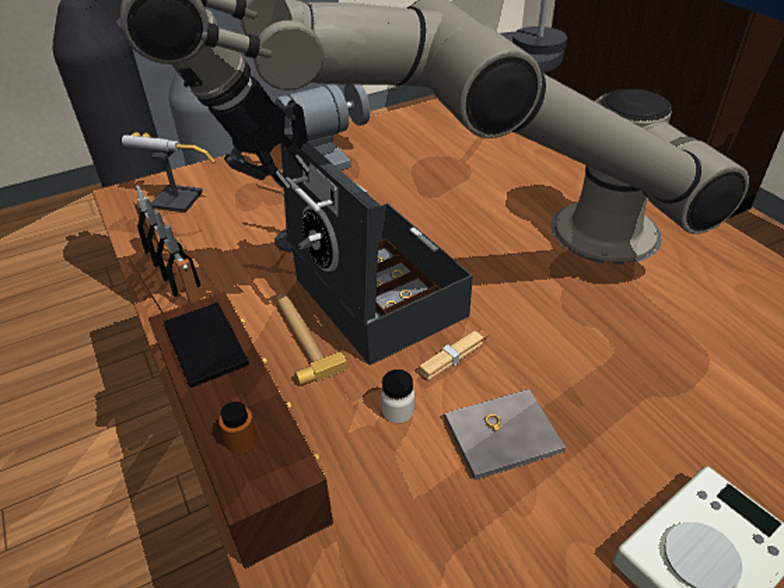

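The lid stands upright by itself and the gripper is off the bar. I now move clear, removing the tilt as I go up.

Run:
```python
from h import *
def ori(t): return (RZ*Ro.from_euler("y",t)*Ro.from_euler("z",-np.pi/2)*Ro.from_euler("x",np.pi)).as_quat()
ok=False
for x,z,t in ((.69,.40,.2),(.685,.40,.1),(.68,.39,.2),(.68,.40,.0),(.675,.38,.1),(.675,.37,.25)):
    try: h=r.move_straight([x,-.045,z],ori(t),speed=.1,max_force=12); print("went",x,z,t,h); ok=True; break
    except r.PlanningError as e: print(x,z,t,str(e)[:50])
s=st()
if ok and not h:
    for x,z in ((.62,.48),(.62,.45),(.65,.43)):
        try: h=r.move_straight([x,-.045,z],ori(0),speed=.15,max_force=12); print("up",x,z,h); break
        except r.PlanningError as e: print(x,z,str(e)[:50])
    st()
pic("scene","s9.png",None,1.4)
```

```text
went 0.69 0.4 0.2 False
t 46.85 p [ 0.6898 -0.045   0.399 ] F [ 0.2 -0.8 -0.8] T [ 0.03 -0.09  0.02] w 0.0305 q6 2.880
up 0.62 0.48 False
t 47.71 p [ 0.6206 -0.0451  0.4781] F [-0.3  0.3 -0.8] T [ 0.01  0.02 -0.03] w 0.0299 q6 2.873
```

View pics/s9.png

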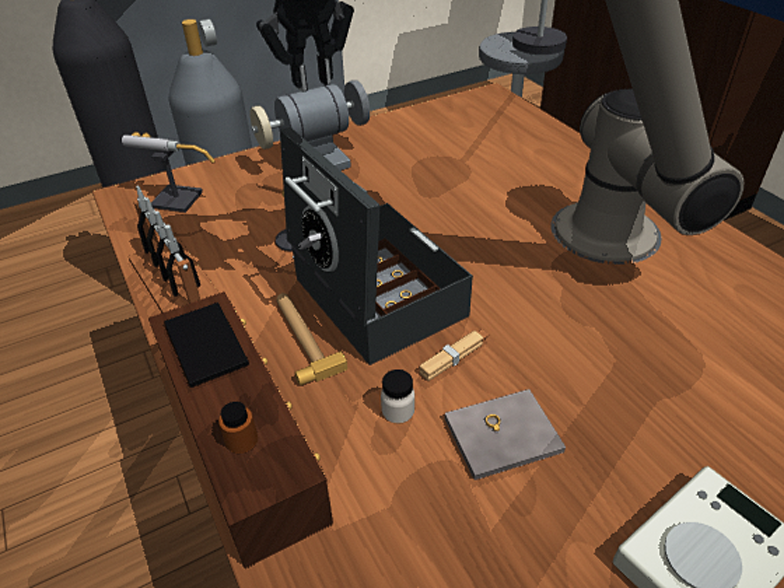

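The gripper is well above the lid and the tools are still in their places. I measure the lid angle once, then hand in.

Run:
```python
from h import *
p,d=optics.get_image("scene"); W=cloud("scene",d)
B=RZ.inv().apply((W-np.array([*C2,0])).reshape(-1,3))+[.022,0,0]
m=(d.ravel()>0)&(B[:,0]>.07)&(B[:,0]<.17)&(abs(B[:,1])<.135)&(B[:,2]>.115)&(B[:,2]<.31)&((abs(B[:,1])>.07))
Q=B[m]; f=np.polyfit(Q[:,2],Q[:,0],1); print(m.sum(),"lid deg",90+np.degrees(np.arctan(f[0])))
p0=np.load("scene0.npz")["p"].astype(int)
df=(abs(p.astype(int)-p0).max(2)>40).astype(np.uint8)*255
cv2.imwrite("pics/diff.png",df)
r.finish_job(); st()
```

```text
1779 lid deg 85.20857255992291
the job is handed in; nothing more can be done
the job is handed in; nothing more can be done
```

View pics/diff.png

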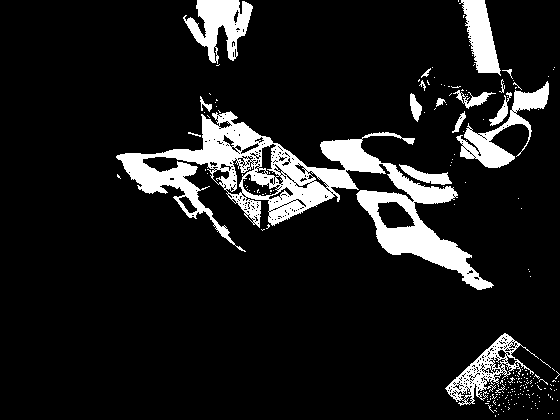

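The strongbox is open and the job is handed in. I finished at about 48 s of the 72 s allowed.

- **Dial:** I dialled 25, 35 and 15, each in the asked direction and with the asked passes. The camera read the stops as 25.0, 35.1 and 15.0.
- **Bolt:** drawn back 14.1 mm, the full travel.
- **Lid:** I raised it by the bolt handle and let go. It stands by itself at about 85° by the depth image; I had moved it to 86°.
- **Tools around the box:** comparing the scene picture before and after shows no change at the hammer, jar, clamp, slab or ring. The differences are the robot, the shadows, the opened box, and speckle on the scale at the edge of the picture, which the robot never went near. The pliers, bench block and third hand, on the far side of the box, are partly hidden by the open lid in that view, so I could not check them fully. The arm never moved low there.
- **Forces:** the highest tool force I read was about 22 N, with no unexpected contact. At the end the gripper was well clear and touching nothing.

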